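# Wipe a glass blank bare, then stack the next one on a cork separator

### The arm

A 6-joint arm with a two-finger parallel gripper is mounted at the origin on the work surface. World frame = base frame: x ahead of the robot, y to its left, z up, the work surface at z = 0. Lengths are in mm, angles in degrees, forces in N, time in s.
With the tool pointing down it reaches from about 300 to 850 mm from the base axis. Payload 4.2 kg.
Tool frame: the origin (TCP) lies on the centre line of the jaws, within the pads' length; the fingertips stand 8 mm ahead of it and the grasp point (between the pads) lies 11 mm behind it; z points along the fingers, y is the line along which they close (so a half turn about z gives the same grasp; the last joint's range is limited). The gripper opens to 91 mm and grips with 3 to 60 N. Pads are 32 mm wide; open, the fingers measure 118 mm over their backs; the gripper's body (76 mm by 178 mm) begins 60 mm behind the grasp point.
Start: joints at [-64.744, 18.312, 89.639, -0, 72.044, -1.146], TCP at [255.689, -515.043, 192.676] pointing down, gripper open.
Joint ranges: [-177.97, 177.97], [-48.28, 115.42], [12.27, 149.76], [-77.06, 257.06], [2.81, 150.46], [-146.56, 146.56]. Speed limits (degrees/s): [147.25, 147.25, 180, 180, 180, 180].

### API

Orientations are given as [roll, pitch, yaw] about the fixed x, y, z axes, in that order (R = Rz(yaw) Ry(pitch) Rx(roll)).
In Python, from workcell import telemetry, eyes, ticket gives the robot as it stands. The module is installed in compiled form; this text tells all that it offers.
- The arm moves only by the shell command python3 -m crank 'ROWS' [OPENING] [FORCE]. ROWS is JSON, a list of rows, each an object of numbers: "dx", "dy", "dz": the shift along the world's x, y, z normalised to -1 to 1, where 1 is 80 cm; "yaw": the turn about the world's z normalised to -1 to 1, where 1 is 5 degrees. A call has 1 to 10 rows; each row shifts and turns the commanded pose from where the row before left it; what a row does not reach is not made up. A row lasts 1/8 s, in which the tool goes at most 62.5 mm and 10.7 degrees, less where a joint would pass 70% of its speed; a pose out of reach is approached as far as the arm can. A call with a number of a shift or a turn outside -1 to 1 is refused whole. A call with a gripper value outside its range is refused whole. OPENING is the opening, from 0 (shut) to 1 (fully open), set as the call begins (- or left out, the last holds). The fingers move at their own pace and stop on an object; FORCE is the grip in N (left out, the last holds). Time passes only in rows, so rows that do not move let the fingers close. It gives the time, the measured TCP pose, the force, the opening and the grip force at its end, in the units of the state.
- telemetry.state(): the state, without advancing time (a new reading comes with each control period).
- eyes.grab_frame(name): name is "scene" or "top" or "wrist"; returns the picture (400x640x3 uint8, red, green, blue); there is no depth.
- eyes.calibration(name): a dict with "camera_matrix" (3x3 intrinsics, pixels), "world_from_camera" (4x4, takes a point from camera to world coordinates). Camera axes: x right, y down, z forward; pixel columns grow to the right and rows downward; lengths in mm; the calibration is good to about 2 mm. The wrist camera is an equidistant fisheye: a pixel r from the principal point sees the ray r / f radians off the axis. A picture is of the moment at which its call begins: read the wrist's pose just before it. calibration takes no time and is no camera call; for the wrist camera it gives the pose at the moment of the call.
- ticket.job_done(): hands the job in; it is judged then, once.
The state is a dict: "time_s": time; "qpos": joint angles; "qvel": joint speeds; "effort": joint torques, N m; "ee_pos": TCP position; "ee_rot": TCP orientation; "force": force on the tool from outside, world axes, zero at the start; "torque": the same for the moment, N m; "gripper_width": finger opening in mm; "gripper_force": force on a finger pad.
Only numpy, scipy, OpenCV 4.12 (cv2) and the standard library are available. Lean on these libraries where they do the work, as an engineer would, in place of code of your own. Each camera call takes 0.05 s, during which the arm holds its last target. There are 200 camera calls.

### The job

Take the scraper block from its rack and clear the loose glass chips off the lower blank: set its foot down gently on the blank's bare end, crosswise, and push it in a stroke along the whole blank, kept bearing lightly on the glass from end to end (a steady 3 to 15 N, felt, not guessed), so that every chip drops into the catch basin; keep the fingers off the chips. Put the scraper back in its rack, then lay the cork separator squarely on the bare blank, and only then the upper glass blank squarely on the separator, edges flush all round. Do not bear down hard on the glass and leave the bowl, jar and stone alone.

Things in the scene. Friction and masses are not known exactly. Their poses are not given: they have to be found in the camera images.
- basin: Fixed open grey catch basin, 312 (x) by 168 (y) by 30 mm high, walls 6 mm, floor 4 to 5 mm thick. Origin under its centre, x along its length. It stands on a rubber pad that raises it 0 to 10 mm above the bench; heights below count from its origin. A wooden plinth in its middle (190 by 58 mm, top at 35 mm) carries the lower blank.
- lower_blank: Pale green glass slab 200 (x) by 66 (y) by 15 mm, fixed lengthwise on the plinth of the basin. Origin at the centre of its underside, 35 mm above the basin's origin; its top is 15 mm above its own origin. The chips lie on it; its -x end (the last 40 mm, towards the robot) is bare.
- chip0: Loose dark glass chip, about 20 by 14 by 9 mm, 10 g, lying on the lower blank. Origin at the centre of its underside.
- chip1: Loose dark glass chip, about 20 by 14 by 9 mm, 10 g, lying on the lower blank. Origin at the centre of its underside.
- chip2: Loose dark glass chip, about 20 by 14 by 9 mm, 10 g, lying on the lower blank. Origin at the centre of its underside.
- chip3: Loose dark glass chip, about 20 by 14 by 9 mm, 10 g, lying on the lower blank. Origin at the centre of its underside.
- rack: Fixed rack for the scraper: steel base 140 (x) by 56 (y) by 4 mm with a wooden block at each end (16 by 40 mm, tops 22 mm above the bench, 92 mm clear between them). Origin under its centre on the bench.
- scraper: Loose wooden scraper block, 0.19 kg, hung in the rack by its two ends. Body 124 (x) by 26 (y) by 18 mm; on it a ridge handle 80 by 26 mm, 18 to 54 mm up, to grip across y. Origin at the centre of the body's underside (22 mm above the bench in the rack); x along the wiping edge. Below it a rubber foot, 82 (x) by 25 (y) mm, so worn that it protrudes an unknown 6 to 14 mm.
- separator: Loose stiff cork sheet 200 (x) by 66 (y) by 6 mm lying on the bench. Origin at the centre of its underside. Light, 30 g.
- upper_blank: Loose pale green glass slab 200 (x) by 66 (y) by 15 mm lying on the bench, about 0.5 kg. Origin at the centre of its underside.
- bowl: Bystander: dark blue cut-glass bowl, 110 mm across, 60 mm high. Origin at the centre of its underside.
- jar: Bystander: white lidded plastic jar, 64 mm across, 110 mm high. Origin at the centre of its underside.
- stone: Bystander: red-brown dressing stone 50 (x) by 110 (y) by 25 mm. Origin at the centre of its underside.

How it is judged:
By the outcome, as a careful person would: the job done as asked, in the order asked, and still so for the second after the job is handed in, with the robot touching nothing.
It also fails if it takes over 72 s, if anything falls off the work surface, if the arm or the gripper's body presses on something with over 40 N, if the wrist force passes 120 N, or if a joint passes its speed limit or range.

## Working session

There is one attempt and no reset: what is moved stays moved. The work goes in short steps, Python scripts to look and compute and a shell command to move; the robot and the scene stay as the last step left them, time stands still between calls to the robot, and variables do not carry over. Pictures are saved under pics/ and viewed, at most 10 in all, crops included, and the job is handed in when it is done.

```bash
mkdir -p pics; cat > h.py <<'E'
import numpy as np, cv2
from workcell import telemetry, eyes, ticket
def grab(n,fn=None):
    c=eyes.calibration(n); im=eyes.grab_frame(n)
    if fn: cv2.imwrite('pics/'+fn,im[:,:,::-1])
    return im,c
def ray(c,u,v,fish=False):
    K=np.array(c['camera_matrix']);T=np.array(c['world_from_camera'])
    x=(u-K[0,2])/K[0,0];y=(v-K[1,2])/K[1,1]
    if fish:
        r=np.hypot(x,y)+1e-12; d=np.array([x/r*np.sin(r),y/r*np.sin(r),np.cos(r)])
    else: d=np.array([x,y,1.])
    return T[:3,3],T[:3,:3]@d
def onz(c,u,v,z,fish=False):
    o,d=ray(c,u,v,fish); return (o+d*(z-o[2])/d[2])[:3]
def proj(c,p,fish=False):
    K=np.array(c['camera_matrix']);T=np.array(c['world_from_camera'])
    q=T[:3,:3].T@(np.array(p,float)-T[:3,3])
    if fish:
        r=np.hypot(q[0],q[1])+1e-12;t=np.arctan2(r,q[2]);a=q[:2]/r*t
    else: a=q[:2]/q[2]
    return K[0,0]*a[0]+K[0,2],K[1,1]*a[1]+K[1,2]
E
python3 - <<'E'
from h import *
im,c=grab('top','top0.png'); print(c)
im,c=grab('scene','scene0.png'); print(c)
s=telemetry.state(); print(s)
E
```

```text
{'camera_matrix': array([[411.80506227,   0.        , 308.77444362],
       [  0.        , 411.80506227, 202.00485477],
       [  0.        ,   0.        ,   1.        ]]), 'world_from_camera': array([[-1.45764132e-02, -9.87133504e-01,  1.59232452e-01,
         4.02632329e+02],
       [-9.99693435e-01,  1.75750793e-02,  1.74399435e-02,
        -2.82828450e+01],
       [-2.00140755e-02, -1.58929425e-01, -9.87087065e-01,
         1.07074828e+03],
       [ 0.00000000e+00,  0.00000000e+00,  0.00000000e+00,
         1.00000000e+00]])}
{'camera_matrix': array([[501.67313697,   0.        , 327.4015215 ],
       [  0.        , 501.67313697, 201.01093045],
       [  0.        ,   0.        ,   1.        ]]), 'world_from_camera': array([[ 7.89405265e-01,  4.43653944e-01, -4.24276449e-01,
         1.22268876e+03],
       [ 6.13624017e-01, -5.50623860e-01,  5.65931913e-01,
        -9.26087133e+02],
       [ 1.74611890e-02, -7.07095851e-01, -7.06902090e-01,
         1.18604728e+03],
       [ 0.00000000e+00,  0.00000000e+00,  0.00000000e+00,
         1.00000000e+00]])}
{'time_s': 0.1, 'qpos': array([-6.47465734e+01,  1.83465558e+01,  8.96988953e+01,  1.04265502e-03,
        7.20453242e+01, -1.14510554e+00]), 'qvel': array([-0.02243879, -0.09163381, -0.09443172,  0.06494987,  0.02679864,
       -0.0057987 ]), 'effort': array([ 1.15751382e-04, -4.13331234e+01, -2.32510543e+01,  7.28664198e-02,
        4.21503803e-02, -5.92664742e-05]), 'ee_pos': array([ 255.45597913, -514.5898491 ,  191.92218187]), 'ee_rot': array([-1.79909263e+02, -2.80527222e-03,  2.63982077e+01]), 'force': array([ 0.29758306,  0.36277511, -0.5644997 ]), 'torque': array([0.02210265, 0.01129322, 0.00611947]), 'gripper_force': 0.0, 'gripper_width': 91.20464293684535}
```

View pics/top0.png

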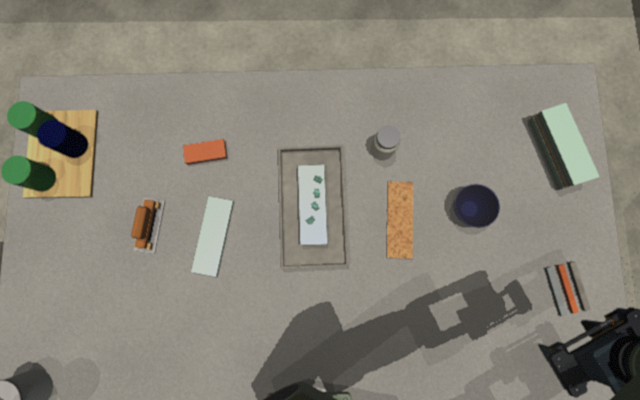

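View pics/scene0.png

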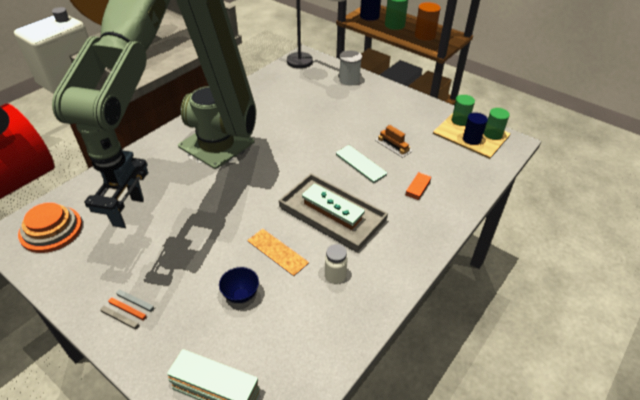

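Top view: scraper in rack at about (145,224), upper blank (212,237), basin with lower blank (313,205) and four chips, cork (400,220), bowl (476,206), jar (386,140), stone (205,151). The scene view agrees.

```bash
cat > m.py <<'E'
from h import *
def rect(im,c,cond,box,z,fish=False,minA=100,verts=None):
    m=np.zeros(im.shape[:2],np.uint8);x0,y0,x1,y1=box
    m[y0:y1,x0:x1]=(cond(cv2.cvtColor(im,cv2.COLOR_RGB2HSV).astype(int),im.astype(int))[y0:y1,x0:x1])*255
    m=cv2.morphologyEx(m,cv2.MORPH_CLOSE,np.ones((5,5)))
    cs=cv2.findContours(m,cv2.RETR_EXTERNAL,cv2.CHAIN_APPROX_NONE)[0]
    if not cs: return None
    k=max(cs,key=cv2.contourArea)[:,0,:].astype(float)
    P=np.array([onz(c,u,v,z,fish)[:2] for u,v in k],np.float32)
    (cx,cy),(w,h),a=cv2.minAreaRect(P)
    if w<h: w,h,a=h,w,a+90
    a=(a+90)%180-90
    return np.round([cx,cy,w,h,a],1), k.mean(0).round(), len(k)
green=lambda h,r:(r.min(2)>150)&(r[...,1]>r[...,0]+4)
cork=lambda h,r:(h[...,1]>90)&(h[...,0]<20)&(h[...,2]>120)
wood=lambda h,r:(h[...,1]>110)&(h[...,0]<18)&(h[...,2]>60)
E
python3 - <<'E'
from m import *
im=cv2.imread('pics/top0.png')[:,:,::-1].copy();c=eyes.calibration('top')
for u,v in [(212,237),(313,240),(400,220),(140,222),(280,205),(317,181)]: print(im[v,u],end=' ')
print()
print('upper',rect(im,c,green,(185,190,240,285),15))
print('lower',rect(im,c,green,(290,155,335,255),55))
print('sep',rect(im,c,cork,(375,170,425,270),6))
print('scraper',rect(im,c,wood,(120,190,165,255),40))
for n,p,z in [('jar',(388,133),110),('bowl',(476,203),60),('stone',(205,151),25),('handle',(140,223),76),('basinTL',(279,149),35),('basinBR',(346,265),35)]: print(n,onz(c,*p,z).round())
print(eyes.calibration('wrist'))
E
```

```text
[191 200 189] [192 199 204] [190 146  94] [148  95  50] [130 127 115] [ 93 112 103] 
upper (array([490.8, 242.2, 200.2,  65.2, -11.5]), array([211., 236.]), 196)
lower (array([561.3, -18.1, 200.4,  65.3,   1.2]), array([312., 205.]), 205)
sep (array([ 525.3, -243.7,  198.4,   64.7,   -3.1]), array([400., 220.]), 197)
scraper (array([521.6, 410.3, 120.8,  53.3, -12.3]), array([144., 223.]), 125)
jar [ 723. -205.  110.]
bowl [ 556. -423.   60.]
stone [713. 262.  25.]
handle [518. 403.  76.]
basinTL [711.  66.  35.]
basinBR [ 410. -100.   35.]
{'camera_matrix': array([[309.70691629,   0.        , 315.76981803],
       [  0.        , 309.70691629, 196.66285465],
       [  0.        ,   0.        ,   1.        ]]), 'world_from_camera': array([[ 4.44730457e-01, -8.61622232e-01, -2.44585262e-01,
         3.23340892e+02],
       [-8.95662658e-01, -4.28373785e-01, -1.19516957e-01,
        -4.80349170e+02],
       [-1.79544706e-03,  2.72218717e-01, -9.62233727e-01,
         3.83471871e+02],
       [ 0.00000000e+00,  0.00000000e+00,  0.00000000e+00,
         1.00000000e+00]])}
```

```bash
R='{"dx":0.0118,"dy":0.0412,"yaw":1}'
python3 -m crank '[{"dx":0.0118,"dy":0.0412,"yaw":1},{"dx":0.0118,"dy":0.0412,"yaw":1},{"dx":0.0118,"dy":0.0412,"yaw":1},{"dx":0.0118,"dy":0.0412,"yaw":1},{"dx":0.0118,"dy":0.0412,"yaw":1},{"dx":0.0118,"dy":0.0412,"yaw":1},{"dx":0.0118,"dy":0.0412,"yaw":1},{"dx":0.0118,"dy":0.0412,"yaw":1},{"dx":0.0118,"dy":0.0412,"yaw":1},{"dx":0.0118,"dy":0.0412,"yaw":1}]' 1 40
python3 -m crank '[{"dx":0.0118,"dy":0.0412,"yaw":1},{"dx":0.0118,"dy":0.0412,"yaw":1},{"dx":0.0118,"dy":0.0412,"yaw":1},{"dx":0.0118,"dy":0.0412,"yaw":1},{"dx":0.0118,"dy":0.0412,"yaw":1},{"dx":0.0118,"dy":0.0412,"yaw":1},{"dx":0.0118,"dy":0.0412,"yaw":1},{"dx":0.0118,"dy":0.0412,"yaw":1},{"dx":0.0118,"dy":0.0412,"yaw":1},{"dx":0.0118,"dy":0.0412,"yaw":1}]'
python3 -m crank '[{"dx":0.0118,"dy":0.0412,"yaw":1},{"dx":0.0118,"dy":0.0412,"yaw":1},{"dx":0.0118,"dy":0.0412,"yaw":1},{"dx":0.0118,"dy":0.0412,"yaw":1},{"dx":0.0118,"dy":0.0412,"yaw":1},{"dx":0.0118,"dy":0.0412,"yaw":1},{"dx":0.0118,"dy":0.0412,"yaw":1},{"dx":0.0118,"dy":0.0412,"yaw":1},{}]'
python3 -c "
from h import *
im,c=grab('wrist','w1.png')
print(telemetry.state()['ee_pos'])"
```

```text
[ 255.49585017 -514.66832592  192.02086831]validation failed for argument at $[0]...
validation failed for argument at $[0]...
validation failed for argument at $[0]...
```

View pics/w1.png

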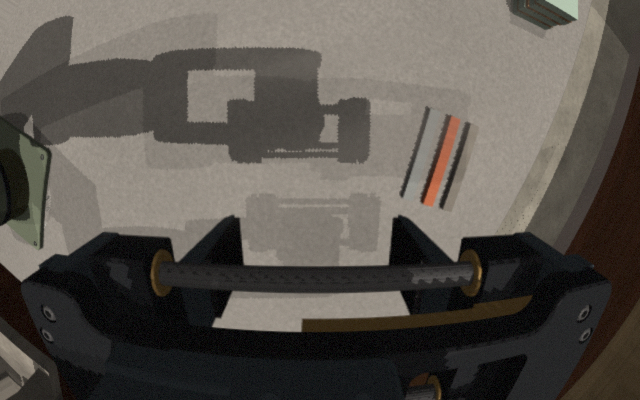

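Nothing moved: the rows need every key. The wrist view shows the gripper hiding its lower half, with only the bench ahead of the tool visible, so targets should lie about 80 mm ahead along tool x.

```bash
python3 -m crank '[{"dx":0.015,"dy":0.0412,"dz":0,"yaw":1},{"dx":0.015,"dy":0.0412,"dz":0,"yaw":1},{"dx":0.015,"dy":0.0412,"dz":0,"yaw":1},{"dx":0.015,"dy":0.0412,"dz":0,"yaw":1},{"dx":0.015,"dy":0.0412,"dz":0,"yaw":1},{"dx":0.015,"dy":0.0412,"dz":0,"yaw":1},{"dx":0.015,"dy":0.0412,"dz":0,"yaw":1},{"dx":0.015,"dy":0.0412,"dz":0,"yaw":1},{"dx":0.015,"dy":0.0412,"dz":0,"yaw":1},{"dx":0.015,"dy":0.0412,"dz":0,"yaw":1}]' 1 40 &&
python3 -m crank '[{"dx":0.015,"dy":0.0412,"dz":0,"yaw":1},{"dx":0.015,"dy":0.0412,"dz":0,"yaw":1},{"dx":0.015,"dy":0.0412,"dz":0,"yaw":1},{"dx":0.015,"dy":0.0412,"dz":0,"yaw":1},{"dx":0.015,"dy":0.0412,"dz":0,"yaw":1},{"dx":0.015,"dy":0.0412,"dz":0,"yaw":1},{"dx":0.015,"dy":0.0412,"dz":0,"yaw":1},{"dx":0.015,"dy":0.0412,"dz":0,"yaw":1},{"dx":0.015,"dy":0.0412,"dz":0,"yaw":1},{"dx":0.015,"dy":0.0412,"dz":0,"yaw":1}]' &&
python3 -m crank '[{"dx":0.015,"dy":0.0412,"dz":0,"yaw":1},{"dx":0.015,"dy":0.0412,"dz":0,"yaw":1},{"dx":0.015,"dy":0.0412,"dz":0,"yaw":1},{"dx":0.015,"dy":0.0412,"dz":0,"yaw":1},{"dx":0.015,"dy":0.0412,"dz":0,"yaw":1},{"dx":0.015,"dy":0.0412,"dz":0,"yaw":1},{"dx":0.015,"dy":0.0412,"dz":0,"yaw":1},{"dx":0.015,"dy":0.0412,"dz":0,"yaw":1},{"dx":0,"dy":0,"dz":0,"yaw":0}]'
python3 -c "
from h import *
im,c=grab('wrist','w2.png')
s=telemetry.state();print(s['ee_pos'],s['ee_rot'],s['qpos'])"
```

```text
time_s: 1.4
ee_pos: [375.8, -184.3, 192.6]
ee_rot: [-180.0, -0.0, 76.6]
force: [0.8, 0.4, -0.3]
gripper_width: 91.1
gripper_force: 0.0
time_s: 2.65
ee_pos: [495.8, 145.2, 192.4]
ee_rot: [-180.0, -0.0, 126.6]
force: [0.2, 0.6, -0.3]
gripper_width: 91.1
gripper_force: 0.0
time_s: 3.78
ee_pos: [591.7, 409.8, 191.1]
ee_rot: [-180.0, -0.1, 166.5]
force: [-0.6, 0.4, -1.1]
gripper_width: 91.4
gripper_force: 0.0
[591.37315205 408.28526787 191.40440392] [-1.79910350e+02 -6.53113213e-02  1.66432653e+02] [ 3.37107264e+01  3.18525008e+01  6.77791971e+01 -1.30206126e-02
  8.04784743e+01 -4.27198113e+01]
```

View pics/w2.png

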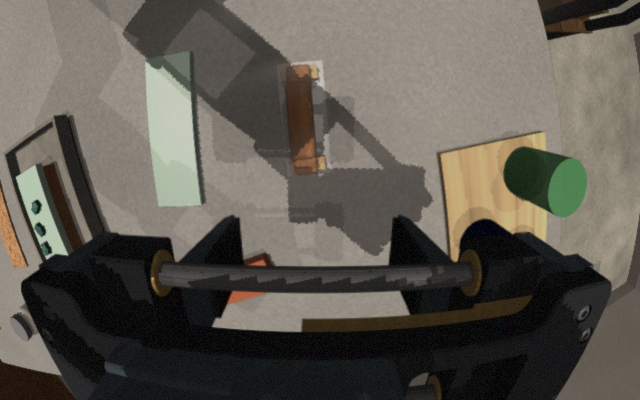

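Wrist view: scraper lies at about (302,120), upright in the image, with the blank at (175,130). I'll measure the blank here and zoom in on the scraper.

```bash
python3 - <<'E'
from m import *
im=cv2.imread('pics/w2.png')[:,:,::-1].copy();c=eyes.calibration('wrist')
print('upper',rect(im,c,green,(135,40,215,215),15,True))
print('scr',rect(im,c,wood,(270,50,335,190),40,True))
print(im[165,180],im[110,300],im[110,310])
cv2.imwrite('pics/w2c.png',cv2.resize(im[50:190,240:370,::-1],None,fx=4,fy=4,interpolation=cv2.INTER_CUBIC))
E
```

```text
upper (array([489.8, 241. , 194.4,  65.2, -11.7]), array([170., 138.]), 350)
scr (array([528.9, 407.5, 102.2,  31.7,  -3.8]), array([302., 129.]), 225)
[178 192 170] [70 48 34] [61 40 26]
```

View pics/w2c.png

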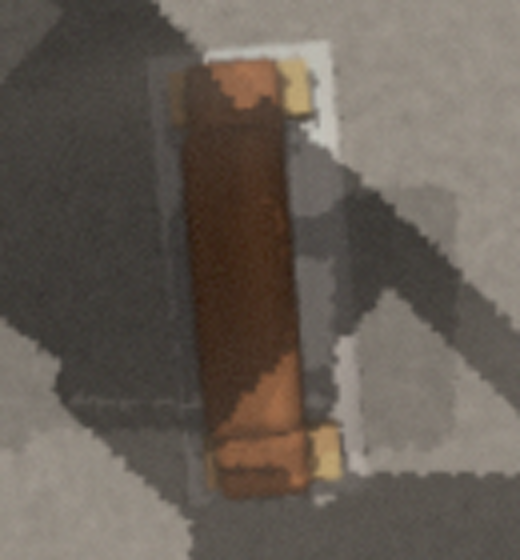

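The crop shows the handle top between about (188..285, y 118) and (205..301, y 435), with body ends at y=60 and y=495; the scraper is seated on its blocks.

```bash
python3 - <<'E'
from m import *
c=eyes.calibration('wrist')
f=lambda x,y,z: onz(c,240+x/4-.4,50+y/4-.4,z,True)[:2]
A,B,C,D=f(187,120,76),f(285,120,76),f(206,435,76),f(302,435,76)
print(A,B,C,D,np.linalg.norm(A-B),np.linalg.norm(A-C))
t,b=(A+B)/2,(C+D)/2; v=b-t;print('ctr',(t+b)/2,'yaw',np.degrees(np.arctan2(v[1],v[0])), np.linalg.norm(v))
e1,e2=f(234,60,40),f(262,495,40);v=e2-e1;print('body',(e1+e2)/2,np.degrees(np.arctan2(v[1],v[0])),np.linalg.norm(v))
s=telemetry.state();print(s['ee_pos'],s['ee_rot'])
print(c['world_from_camera'][:3,3])
E
```

```text
[477.44896158 406.10985183] [483.39089298 429.29668402] [554.9982325  391.51808207] [560.71144155 414.88415634] 23.93607603753665 78.91013347380955
ctr [519.13738215 410.45219357] yaw -10.607577054275904 78.78120057969743
body [519.83263085 409.2744876 ] -10.188586582559832 122.13639616917919
[591.37315205 408.28526787 191.40440392] [-1.79910350e+02 -6.53113213e-02  1.66432653e+02]
[516.1002952  426.93818929 383.03603642]
```

```bash
python3 -m crank '[{"dx":-0.045,"dy":0.001,"dz":0,"yaw":0.27},{"dx":-0.0444,"dy":0.001,"dz":-0.02,"yaw":0.27},{"dx":0,"dy":0,"dz":-0.05,"yaw":0},{"dx":0,"dy":0,"dz":-0.05,"yaw":0},{"dx":0,"dy":0,"dz":-0.04,"yaw":0},{"dx":0,"dy":0,"dz":-0.0135,"yaw":0},{"dx":0,"dy":0,"dz":0,"yaw":0}]' 1 40 &&
python3 -m crank '[{"dx":0,"dy":0,"dz":0,"yaw":0},{"dx":0,"dy":0,"dz":0,"yaw":0},{"dx":0,"dy":0,"dz":0,"yaw":0},{"dx":0,"dy":0,"dz":0,"yaw":0},{"dx":0,"dy":0,"dz":0,"yaw":0},{"dx":0,"dy":0,"dz":0,"yaw":0}]' 0 40
```

```text
time_s: 4.7
ee_pos: [520.2, 408.8, 54.0]
ee_rot: [-180.0, -0.0, 169.1]
force: [0.3, -0.1, 1.1]
gripper_width: 91.2
gripper_force: 0.0
time_s: 5.45
ee_pos: [520.1, 409.4, 53.8]
ee_rot: [180.0, -0.0, 169.1]
force: [0.6, -0.4, 0.2]
gripper_width: 33.9
gripper_force: 0.0
```

```bash
python3 -m crank '[{"dx":0,"dy":0,"dz":0,"yaw":0},{"dx":0,"dy":0,"dz":0,"yaw":0},{"dx":0,"dy":0,"dz":0,"yaw":0}]' 0 40 &&
python3 -m crank '[{"dx":0,"dy":0,"dz":0.02,"yaw":0},{"dx":0,"dy":0,"dz":0.04,"yaw":0},{"dx":0,"dy":0,"dz":0.05,"yaw":0},{"dx":0,"dy":0,"dz":0.02,"yaw":0},{"dx":0,"dy":0,"dz":0,"yaw":0}]'
```

```text
time_s: 5.82
ee_pos: [521.2, 411.4, 56.9]
ee_rot: [179.7, 0.1, 169.1]
force: [-2.8, 2.5, 15.1]
gripper_width: 4.4
gripper_force: 29.7
time_s: 6.45
ee_pos: [520.5, 409.6, 158.7]
ee_rot: [179.9, 0.1, 169.1]
force: [0.1, -1.0, -0.2]
gripper_width: 0.3
gripper_force: 0.0
```

```bash
python3 -m crank '[{"dx":0.05,"dy":-0.008,"dz":0,"yaw":0},{"dx":0.045,"dy":-0.008,"dz":0.02,"yaw":0},{"dx":0,"dy":0,"dz":0.02,"yaw":0},{"dx":0,"dy":0,"dz":0,"yaw":0}]' 1 40
python3 - <<'E'
from h import *
im,c=grab('wrist','w3.png')
im2,c2=grab('scene'); u,v=proj(c2,(520,410,40)); u,v=int(u),int(v)
a=cv2.resize(im[40:200,220:380],(400,400),interpolation=cv2.INTER_CUBIC)
b=cv2.resize(im2[v-30:v+30,u-30:u+30],(400,400),interpolation=cv2.INTER_CUBIC)
cv2.imwrite('pics/w3c.png',np.hstack([a,b])[:,:,::-1])
E
```

```text
time_s: 6.95
ee_pos: [595.8, 396.8, 189.7]
ee_rot: [180.0, -0.0, 169.1]
force: [0.2, -0.4, 0.5]
gripper_width: 37.5
gripper_force: 0.0
```

View pics/w3c.png

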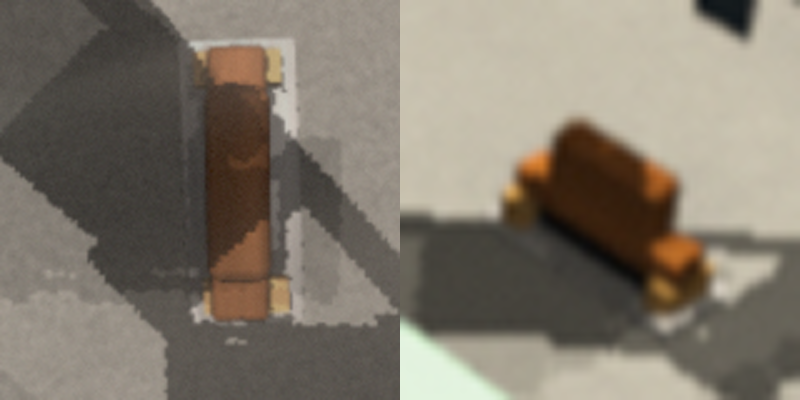

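The scraper is still seated in its rack in both views, with its handle at crop x 205 to 270, y 87 to 280. The fingers slipped off it. I'll check the handle's true shape against the scene view before regrasping.

```bash
python3 - <<'E'
from h import *
c=eyes.calibration('wrist')
f=lambda x,y,z: onz(c,220+x/2.5-.4,40+y/2.5-.4,z,True)[:2]
t=(f(205,87,76)+f(268,87,76))/2;b=(f(206,279,76)+f(271,279,76))/2;v=b-t
ctr=(t+b)/2;yaw=np.arctan2(v[1],v[0]);print(ctr,np.degrees(yaw),np.linalg.norm(v),np.linalg.norm(f(206,180,76)-f(270,180,76)))
im2,c2=grab('scene'); U,V=map(int,proj(c2,(520,410,40)))
b=cv2.resize(im2[V-30:V+30,U-30:U+30],(600,600),interpolation=cv2.INTER_CUBIC)[:,:,::-1].copy()
ex=np.array([np.cos(yaw),np.sin(yaw),0]);ey=np.array([-ex[1],ex[0],0])
for x in(-40,40):
  for y in(-13,13):
    for z in(40,76):
      u,v=proj(c2,np.r_[ctr,z]+x*ex+y*ey);cv2.circle(b,(int((u-U+30)*10),int((v-V+30)*10)),4,(255,0,0)if z==76 else(0,255,0),-1)
im=cv2.imread('pics/w3.png')
cv2.imwrite('pics/s4.png',b)
E
```

```text
[518.9947379  410.06689708] -10.280367654695167 75.96577862535896 24.876237316324186
```

View pics/s4.png

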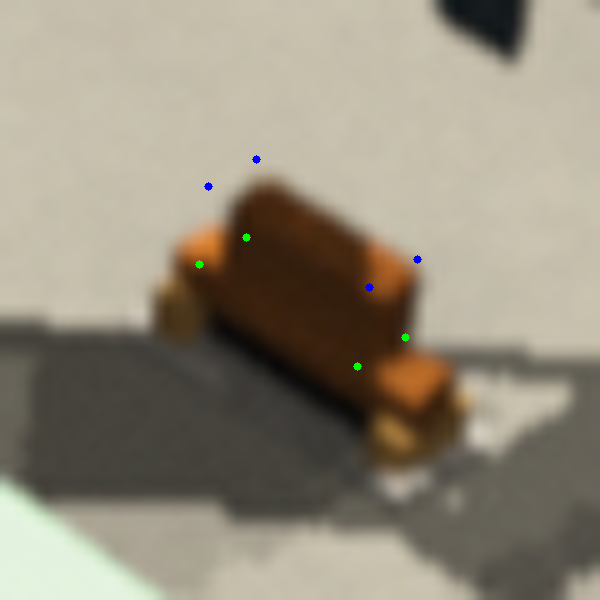

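The red/blue box markers follow the handle with a constant shift of about 2–3 px, so it is an upright box as described. I'll regrasp in stages and watch the width.

```bash
python3 -m crank '[{"dx":-0.048,"dy":0.008,"dz":-0.02,"yaw":0},{"dx":-0.0475,"dy":0.008,"dz":-0.04,"yaw":0},{"dx":0,"dy":0,"dz":-0.05,"yaw":0},{"dx":0,"dy":0,"dz":-0.045,"yaw":0},{"dx":0,"dy":0,"dz":-0.013,"yaw":0},{"dx":0,"dy":0,"dz":0,"yaw":0}]' 0.5 10 &&
python3 -m crank '[{"dx":0,"dy":0,"dz":0,"yaw":0},{"dx":0,"dy":0,"dz":0,"yaw":0},{"dx":0,"dy":0,"dz":0,"yaw":0}]' 0.3 10 &&
python3 -m crank '[{"dx":0,"dy":0,"dz":0,"yaw":0},{"dx":0,"dy":0,"dz":0,"yaw":0}]' 0.2 10
python3 -m crank '[{"dx":0,"dy":0,"dz":0,"yaw":0},{"dx":0,"dy":0,"dz":0,"yaw":0}]' 0.1 10
```

```text
time_s: 7.85
ee_pos: [519.3, 409.5, 55.2]
ee_rot: [-180.0, -0.0, 169.1]
force: [-0.2, 0.5, 0.7]
gripper_width: 45.4
gripper_force: 0.0
time_s: 8.22
ee_pos: [520.2, 409.7, 56.4]
ee_rot: [179.9, 0.1, 169.1]
force: [-0.2, 0.3, 0.1]
gripper_width: 27.3
gripper_force: 0.0
time_s: 8.48
ee_pos: [519.8, 409.4, 55.6]
ee_rot: [180.0, 0.0, 169.1]
force: [-0.4, 0.2, -0.5]
gripper_width: 18.2
gripper_force: 0.0
time_s: 8.72
ee_pos: [519.8, 409.4, 55.4]
ee_rot: [180.0, -0.0, 169.1]
force: [-0.2, -0.4, -1.0]
gripper_width: 9.4
gripper_force: 0.0
```

```bash
python3 - <<'E'
from h import *
im,c=grab('wrist')
im2,c2=grab('scene');
a=cv2.resize(im[120:300,215:415],(400,360),interpolation=cv2.INTER_CUBIC)
u,v=map(int,proj(c2,(520,410,70)))
b=cv2.resize(im2[v-36:v+36,u-40:u+40],(400,360),interpolation=cv2.INTER_CUBIC)
cv2.imwrite('pics/s5.png',np.hstack([a,b])[:,:,::-1])
E
```

```text
(no output)
```

View pics/s5.png

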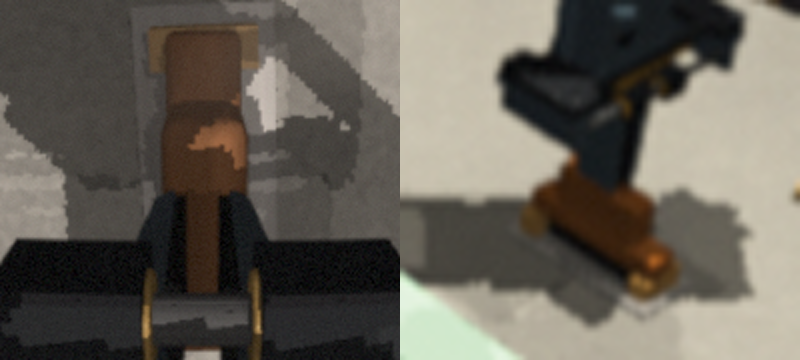

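The view shows the finger tips meeting the handle's top face instead of straddling it, with the inner gap at crop x 188 to 220 over a handle 82 px wide. I'll open up and descend further by feel.

```bash
python3 -m crank '[{"dx":0,"dy":0,"dz":-0.002,"yaw":0},{"dx":0,"dy":0,"dz":-0.002,"yaw":0},{"dx":0,"dy":0,"dz":0,"yaw":0}]'
python3 -m crank '[{"dx":0,"dy":0,"dz":0.025,"yaw":0},{"dx":0,"dy":0,"dz":0,"yaw":0},{"dx":0,"dy":0,"dz":0,"yaw":0},{"dx":0,"dy":0,"dz":0,"yaw":0}]' 0.5
python3 - <<'E'
from h import *
c=eyes.calibration('wrist');s=telemetry.state();T=np.array(c['world_from_camera']);y=np.radians(s['ee_rot'][2]);d=T[:3,3]-s['ee_pos']
print(d, d[:2]@[np.cos(y),np.sin(y)],s['ee_pos'])
E
```

```text
time_s: 9.2
ee_pos: [519.9, 409.6, 55.0]
ee_rot: [179.9, 0.1, 169.1]
force: [-3.5, -1.9, 12.4]
gripper_width: 9.2
gripper_force: 6.1
time_s: 9.7
ee_pos: [519.3, 409.1, 71.2]
ee_rot: [-179.9, -0.1, 169.1]
force: [0.1, 0.1, -0.4]
gripper_width: 44.7
gripper_force: 0.0
[-76.03802153  15.0984275  191.64534054] 77.52121626073959 [519.29099128 409.07212659  71.2224732 ]
```

Contact at TCP z of about 55 means the tips sit about 20 mm higher than assumed, at the handle top. I'll descend straddling the handle and watch the force.

```bash
python3 -m crank '[{"dx":0,"dy":0.001,"dz":-0.0125,"yaw":0},{"dx":0,"dy":0,"dz":-0.0125,"yaw":0},{"dx":0,"dy":0,"dz":-0.006,"yaw":0},{"dx":0,"dy":0,"dz":0,"yaw":0}]' 0.7 10
python3 -m crank '[{"dx":0,"dy":0,"dz":-0.006,"yaw":0},{"dx":0,"dy":0,"dz":-0.006,"yaw":0},{"dx":0,"dy":0,"dz":0,"yaw":0}]'
python3 -c "
from h import *
s=telemetry.state();print(s['ee_pos'],s['force'],s['effort'])"
```

```text
time_s: 10.2
ee_pos: [519.4, 410.0, 46.6]
ee_rot: [-179.9, -0.1, 169.1]
force: [-0.1, 0.0, -0.1]
gripper_width: 63.9
gripper_force: 0.0
time_s: 10.58
ee_pos: [519.5, 410.0, 37.4]
ee_rot: [-180.0, -0.0, 169.1]
force: [0.0, -0.1, -0.2]
gripper_width: 64.2
gripper_force: 0.0
[519.50306416 409.9858875   37.40512288] [ 0.04017506 -0.07635618 -0.15027642] [-2.98617459e-03 -5.13360572e+01 -2.02320975e+01  2.84258084e-02
  5.38455555e-02  1.20242385e-04]
```

```bash
python3 -m crank '[{"dx":0,"dy":0,"dz":-0.0065,"yaw":0},{"dx":0,"dy":0,"dz":-0.0065,"yaw":0},{"dx":0,"dy":0,"dz":0,"yaw":0}]' 0.7 15
python3 -m crank '[{"dx":0,"dy":0,"dz":0,"yaw":0},{"dx":0,"dy":0,"dz":0,"yaw":0},{"dx":0,"dy":0,"dz":0,"yaw":0},{"dx":0,"dy":0,"dz":0,"yaw":0},{"dx":0,"dy":0,"dz":0,"yaw":0},{"dx":0,"dy":0,"dz":0,"yaw":0}]' 0 15
```

```text
time_s: 10.95
ee_pos: [519.4, 409.9, 26.8]
ee_rot: [-179.9, -0.1, 169.1]
force: [0.4, -0.7, 0.6]
gripper_width: 63.8
gripper_force: 0.0
time_s: 11.7
ee_pos: [519.8, 410.3, 27.6]
ee_rot: [180.0, 0.0, 169.1]
force: [0.7, -1.0, 0.5]
gripper_width: 26.3
gripper_force: 15.0
```

```bash
python3 -m crank '[{"dx":0,"dy":0,"dz":0,"yaw":0},{"dx":0,"dy":0,"dz":0,"yaw":0},{"dx":0,"dy":0,"dz":0.02,"yaw":0},{"dx":0,"dy":0,"dz":0.035,"yaw":0},{"dx":0,"dy":0,"dz":0.035,"yaw":0},{"dx":0,"dy":0,"dz":0.01,"yaw":0},{"dx":0,"dy":0,"dz":0,"yaw":0}]' 0 40 &&
python3 -m crank '[{"dx":-0.0033,"dy":-0.0336,"dz":0,"yaw":-0.974},{"dx":-0.0033,"dy":-0.0336,"dz":0,"yaw":-0.974},{"dx":-0.0033,"dy":-0.0336,"dz":0,"yaw":-0.974},{"dx":-0.0033,"dy":-0.0336,"dz":0,"yaw":-0.974},{"dx":-0.0033,"dy":-0.0336,"dz":0,"yaw":-0.974},{"dx":-0.0033,"dy":-0.0336,"dz":0,"yaw":-0.974},{"dx":-0.0033,"dy":-0.0336,"dz":0,"yaw":-0.974},{"dx":-0.0033,"dy":-0.0336,"dz":0,"yaw":-0.974}]' &&
python3 -m crank '[{"dx":-0.0033,"dy":-0.0336,"dz":0,"yaw":-0.974},{"dx":-0.0033,"dy":-0.0336,"dz":0,"yaw":-0.974},{"dx":-0.0033,"dy":-0.0336,"dz":0,"yaw":-0.974},{"dx":-0.0033,"dy":-0.0336,"dz":0,"yaw":-0.974},{"dx":-0.0033,"dy":-0.0336,"dz":0,"yaw":-0.974},{"dx":-0.0033,"dy":-0.0336,"dz":0,"yaw":-0.974},{"dx":-0.0033,"dy":-0.0336,"dz":0,"yaw":-0.974},{"dx":-0.0033,"dy":-0.0336,"dz":0,"yaw":-0.974},{"dx":0,"dy":0,"dz":0,"yaw":0},{"dx":0,"dy":0,"dz":0,"yaw":0}]'
python3 - <<'E'
from h import *
s=telemetry.state();print(s['force'],s['ee_pos'])
a,_=grab('top');b,c2=grab('scene')
u,v=map(int,proj(c2,(520,-20,80)))
u0,v0=map(int,proj(_,(540,-18,60)))
cv2.imwrite('pics/g1.png',np.hstack([cv2.resize(a[v0-60:v0+60,u0-55:u0+55],(385,420)),cv2.resize(b[v-55:v+55,u-52:u+52],(400,420),interpolation=cv2.INTER_CUBIC)])[:,:,::-1])
E
```

```text
time_s: 12.58
ee_pos: [519.8, 410.2, 107.9]
ee_rot: [180.0, 0.0, 169.1]
force: [-0.8, 0.8, -2.2]
gripper_width: 25.8
gripper_force: 40.0
time_s: 13.58
ee_pos: [497.5, 194.0, 106.1]
ee_rot: [-179.8, -0.1, 130.0]
force: [0.3, 0.2, -1.7]
gripper_width: 25.9
gripper_force: 40.0
time_s: 14.82
ee_pos: [477.0, -19.3, 106.8]
ee_rot: [-179.9, -0.0, 91.2]
force: [-0.1, 0.5, -1.5]
gripper_width: 26.0
gripper_force: 40.0
[-0.09581279  0.52717939 -1.47940429] [477.04035898 -19.32599317 106.82657281]
```

View pics/g1.png

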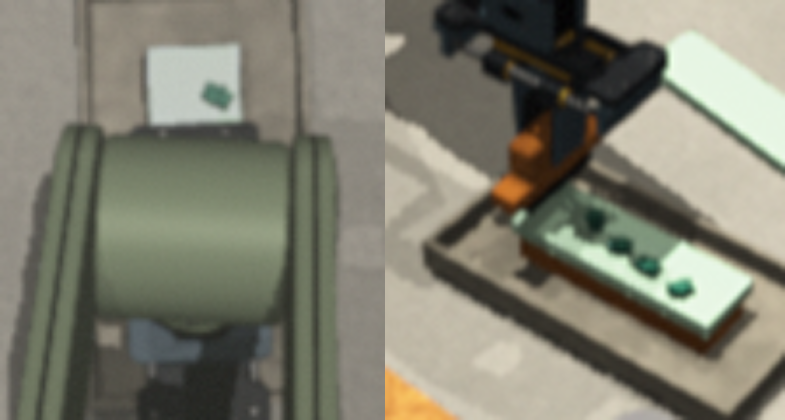

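The top and scene crops show the scraper held crosswise over the blank's near end, with the four chips ahead of it and untouched. Now a gentle descent by feel (free-hanging Fz is about -1.7 N).

```bash
python3 -m crank '[{"dx":0,"dy":0,"dz":-0.015,"yaw":0},{"dx":0,"dy":0,"dz":-0.014,"yaw":0},{"dx":0,"dy":0,"dz":0,"yaw":0}]' | grep -E "pos|force:"
python3 -m crank '[{"dx":0,"dy":0,"dz":-0.002,"yaw":0},{"dx":0,"dy":0,"dz":-0.002,"yaw":0},{"dx":0,"dy":0,"dz":0,"yaw":0}]' | grep -E "pos|force:"
```

```text
ee_pos: [476.4, -19.5, 82.9]
force: [0.7, -0.7, -0.2]
gripper_force: 40.0
ee_pos: [477.6, -19.9, 81.2]
force: [-0.8, 0.2, -1.4]
gripper_force: 40.0
```

```bash
python3 -m crank '[{"dx":0,"dy":0,"dz":-0.002,"yaw":0},{"dx":0,"dy":0,"dz":-0.002,"yaw":0}]' | grep -E "pos|force:"
```

```text
ee_pos: [477.6, -19.9, 77.9]
force: [-0.9, -0.6, -1.9]
gripper_force: 40.0
```

```bash
python3 -m crank '[{"dx":0,"dy":0,"dz":-0.0015,"yaw":0},{"dx":0,"dy":0,"dz":-0.0015,"yaw":0}]' | grep -E "pos|^force:"
```

```text
ee_pos: [477.7, -19.8, 77.2]
force: [-4.9, 1.2, 19.8]
```

```bash
python3 -m crank '[{"dx":0,"dy":0,"dz":-0.0015,"yaw":0},{"dx":0,"dy":0,"dz":-0.0015,"yaw":0}]' | grep -E "pos|^force:"
```

```text
ee_pos: [477.7, -19.9, 77.2]
force: [-10.2, 0.8, 37.6]
```

```bash
python3 -m crank '[{"dx":0,"dy":0,"dz":-0.0010,"yaw":0},{"dx":0,"dy":0,"dz":-0.001,"yaw":0}]' | grep -E "pos|^force:"
```

```text
ee_pos: [477.8, -19.9, 77.2]
force: [-12.8, 1.2, 47.8]
```

Contact is at z 77.2, but the batched calls pressed on to about 48 N. Backing off at once to a light bearing.

```bash
python3 -m crank '[{"dx":0,"dy":0,"dz":0.0066,"yaw":0},{"dx":0,"dy":0,"dz":0,"yaw":0}]' | grep -E "pos|rot|^force:"
```

```text
ee_pos: [478.1, -19.9, 77.3]
ee_rot: [179.9, 0.0, 91.2]
force: [0.5, 0.1, 2.5]
```

```bash
python3 -m crank '[{"dx":0,"dy":0,"dz":-0.0006,"yaw":0},{"dx":0.002,"dy":0,"dz":0,"yaw":0},{"dx":0.003,"dy":0.0001,"dz":0,"yaw":0},{"dx":0.004,"dy":0.0001,"dz":0,"yaw":0}]' | grep -E "pos|rot|^force:"
```

```text
ee_pos: [478.6, -19.8, 77.3]
ee_rot: [-179.2, 0.0, 91.2]
force: [-19.2, -1.5, 31.8]
```

Pushing with the foot stuck by friction loads it up, because x-lag couples into z. I'll relax x and z and restart the stroke lighter.

```bash
python3 -m crank '[{"dx":-0.005,"dy":0,"dz":0.001,"yaw":0},{"dx":0,"dy":0,"dz":0,"yaw":0}]' | grep -E "pos|rot|^force:"
```

```text
ee_pos: [479.2, -19.8, 77.3]
ee_rot: [-179.8, 0.0, 91.2]
force: [-5.0, -0.2, 10.2]
```

```bash
python3 -m crank '[{"dx":0.002,"dy":0,"dz":0.0003,"yaw":0},{"dx":0.002,"dy":0.0001,"dz":0.0002,"yaw":0}]' | grep -E "pos|rot|^force:"
```

```text
ee_pos: [481.6, -19.7, 77.3]
ee_rot: [-179.7, -0.0, 91.2]
force: [-5.8, -0.2, 8.1]
```

```bash
python3 -m crank '[{"dx":0.003,"dy":0.0001,"dz":0.0001,"yaw":0},{"dx":0.004,"dy":0.0001,"dz":0,"yaw":0},{"dx":0.005,"dy":0.0001,"dz":0,"yaw":0}]' | grep -E "pos|rot|^force:"
```

```text
ee_pos: [491.2, -19.4, 77.3]
ee_rot: [-179.7, -0.0, 91.2]
force: [-5.8, -1.3, 9.2]
```

```bash
python3 -m crank '[{"dx":0.005,"dy":0.0001,"dz":0.0001,"yaw":0},{"dx":0.005,"dy":0.0001,"dz":0.0001,"yaw":0},{"dx":0.005,"dy":0.0001,"dz":0,"yaw":0},{"dx":0.005,"dy":0.0001,"dz":0,"yaw":0}]' | grep -E "pos|rot|^force:"
```

```text
ee_pos: [507.6, -19.0, 77.3]
ee_rot: [-179.7, -0.0, 91.2]
force: [-4.4, -0.4, 7.9]
```

```bash
python3 -m crank '[{"dx":0.005,"dy":0.0001,"dz":0,"yaw":0},{"dx":0.005,"dy":0.0001,"dz":0,"yaw":0},{"dx":0.005,"dy":0.0001,"dz":0,"yaw":0},{"dx":0.005,"dy":0.0001,"dz":0,"yaw":0},{"dx":0.005,"dy":0.0001,"dz":0,"yaw":0}]' | grep -E "pos|rot|^force:"
```

```text
ee_pos: [527.6, -18.6, 77.3]
ee_rot: [-179.7, -0.0, 91.2]
force: [-4.5, -0.1, 7.4]
```

Steady at about 9 N on the glass. Continuing.

```bash
python3 -m crank '[{"dx":0.005,"dy":0.0001,"dz":0,"yaw":0},{"dx":0.005,"dy":0.0001,"dz":0,"yaw":0},{"dx":0.005,"dy":0.0001,"dz":0,"yaw":0},{"dx":0.005,"dy":0.0001,"dz":0,"yaw":0},{"dx":0.005,"dy":0.0001,"dz":0,"yaw":0},{"dx":0.005,"dy":0.0001,"dz":0,"yaw":0}]' | grep -E "pos|rot|^force:"
```

```text
ee_pos: [551.6, -18.2, 77.3]
ee_rot: [-179.7, -0.0, 91.2]
force: [-5.4, -0.0, 6.9]
```

```bash
python3 -m crank '[{"dx":0.005,"dy":0.0001,"dz":0,"yaw":0},{"dx":0.005,"dy":0.0001,"dz":0,"yaw":0},{"dx":0.005,"dy":0.0001,"dz":0,"yaw":0},{"dx":0.005,"dy":0.0001,"dz":0,"yaw":0},{"dx":0.005,"dy":0.0001,"dz":0,"yaw":0},{"dx":0.005,"dy":0.0001,"dz":0,"yaw":0},{"dx":0.005,"dy":0.0001,"dz":0,"yaw":0}]' | grep -E "pos|rot|^force:"
```

```text
ee_pos: [579.7, -17.6, 77.3]
ee_rot: [-179.7, -0.0, 91.2]
force: [-4.8, 0.7, 7.4]
```

```bash
python3 -m crank '[{"dx":0.005,"dy":0.0001,"dz":0,"yaw":0},{"dx":0.005,"dy":0.0001,"dz":0,"yaw":0},{"dx":0.005,"dy":0.0001,"dz":0,"yaw":0},{"dx":0.005,"dy":0.0001,"dz":0,"yaw":0},{"dx":0.005,"dy":0.0001,"dz":0,"yaw":0},{"dx":0.005,"dy":0.0001,"dz":0,"yaw":0},{"dx":0.005,"dy":0.0001,"dz":0,"yaw":0},{"dx":0.005,"dy":0.0001,"dz":0,"yaw":0}]' | grep -E "pos|rot|^force:"
```

```text
ee_pos: [611.8, -17.0, 77.3]
ee_rot: [-179.7, -0.0, 91.2]
force: [-4.5, 0.8, 7.3]
```

```bash
python3 -m crank '[{"dx":0.005,"dy":0.0001,"dz":0,"yaw":0},{"dx":0.005,"dy":0.0001,"dz":0,"yaw":0},{"dx":0.005,"dy":0.0001,"dz":0,"yaw":0},{"dx":0.005,"dy":0.0001,"dz":0,"yaw":0},{"dx":0.005,"dy":0.0001,"dz":0,"yaw":0},{"dx":0.005,"dy":0.0001,"dz":0,"yaw":0},{"dx":0.005,"dy":0.0001,"dz":0,"yaw":0},{"dx":0.005,"dy":0.0001,"dz":0,"yaw":0}]' | grep -E "pos|rot|^force:"
```

```text
ee_pos: [644.0, -16.4, 77.3]
ee_rot: [-179.8, -0.0, 91.2]
force: [-4.2, 0.4, 6.0]
```

```bash
python3 -m crank '[{"dx":0.005,"dy":0.0001,"dz":0,"yaw":0},{"dx":0.005,"dy":0.0001,"dz":0,"yaw":0},{"dx":0.005,"dy":0.0001,"dz":0,"yaw":0},{"dx":0.002,"dy":0,"dz":0,"yaw":0}]' | grep -E "pos|rot|^force:"
python3 - <<'E'
from h import *
a,c=grab('scene','sc_end.png')
u,v=map(int,proj(c,(600,-18,60)))
cv2.imwrite('pics/e1.png',cv2.resize(a[v-60:v+60,u-80:u+80],(800,600),interpolation=cv2.INTER_CUBIC)[:,:,::-1])
E
```

```text
ee_pos: [657.7, -16.1, 77.3]
ee_rot: [-179.8, -0.0, 91.2]
force: [-4.1, 0.4, 5.8]
```

View pics/e1.png

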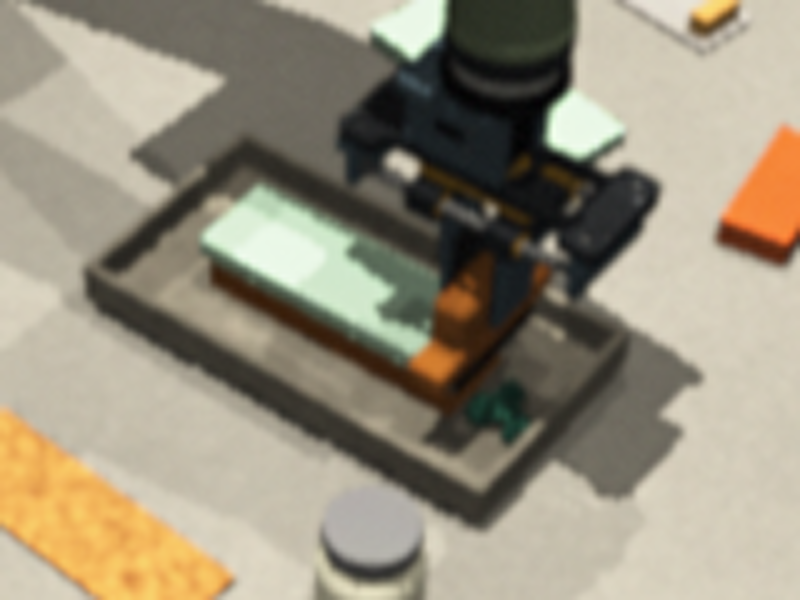

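The last view shows the glass bare behind the scraper and the chips lying in the basin beyond the far end, around (500,410). Returning the scraper.

```bash
python3 -m crank '[{"dx":0,"dy":0,"dz":0.01,"yaw":0},{"dx":0,"dy":0,"dz":0.03,"yaw":0},{"dx":0,"dy":0,"dz":0.02,"yaw":0}]' | grep -E "pos|rot|^force:"
python3 -m crank '[{"dx":-0.0108,"dy":0.0333,"dz":0,"yaw":0.974},{"dx":-0.0108,"dy":0.0333,"dz":0,"yaw":0.974},{"dx":-0.0108,"dy":0.0333,"dz":0,"yaw":0.974},{"dx":-0.0108,"dy":0.0333,"dz":0,"yaw":0.974},{"dx":-0.0108,"dy":0.0333,"dz":0,"yaw":0.974},{"dx":-0.0108,"dy":0.0333,"dz":0,"yaw":0.974},{"dx":-0.0108,"dy":0.0333,"dz":0,"yaw":0.974},{"dx":-0.0108,"dy":0.0333,"dz":0,"yaw":0.974}]' | grep -E "pos|rot|^force:"
python3 -m crank '[{"dx":-0.0108,"dy":0.0333,"dz":0,"yaw":0.974},{"dx":-0.0108,"dy":0.0333,"dz":0,"yaw":0.974},{"dx":-0.0108,"dy":0.0333,"dz":0,"yaw":0.974},{"dx":-0.0108,"dy":0.0333,"dz":0,"yaw":0.974},{"dx":-0.0108,"dy":0.0333,"dz":0,"yaw":0.974},{"dx":-0.0108,"dy":0.0333,"dz":0,"yaw":0.974},{"dx":-0.0108,"dy":0.0333,"dz":0,"yaw":0.974},{"dx":-0.0108,"dy":0.0333,"dz":0,"yaw":0.974},{"dx":0,"dy":0,"dz":0,"yaw":0},{"dx":0,"dy":0,"dz":0,"yaw":0}]'
python3 -c "
from h import *
s=[telemetry.state() for _ in range(5)];print(s[-1]['ee_pos'],s[-1]['ee_rot'])"
```

```text
ee_pos: [659.6, -16.1, 126.2]
ee_rot: [180.0, 0.0, 91.2]
force: [0.7, 0.1, -2.2]
ee_pos: [589.8, 198.0, 125.6]
ee_rot: [180.0, -0.0, 130.3]
force: [0.1, 0.1, -2.0]
time_s: 26.22
ee_pos: [521.0, 409.5, 125.5]
ee_rot: [-180.0, 0.0, 169.1]
force: [0.3, -0.1, -1.1]
gripper_width: 25.7
gripper_force: 40.0
[521.00989671 409.52543494 125.4702653 ] [-1.79951171e+02  1.28494489e-03  1.69063065e+02]
```

```bash
python3 -m crank '[{"dx":-0.0015,"dy":0.0008,"dz":-0.03,"yaw":0},{"dx":0,"dy":0,"dz":-0.045,"yaw":0},{"dx":0,"dy":0,"dz":-0.03,"yaw":0},{"dx":0,"dy":0,"dz":-0.013,"yaw":0},{"dx":0,"dy":0,"dz":0,"yaw":0}]' | grep -E "pos|rot|^force:"
```

```text
ee_pos: [519.9, 410.1, 31.1]
ee_rot: [-180.0, -0.0, 169.0]
force: [-0.5, -0.1, -0.7]
```

```bash
python3 -m crank '[{"dx":0,"dy":0,"dz":-0.002,"yaw":0},{"dx":0,"dy":0,"dz":-0.003,"yaw":0},{"dx":0,"dy":0,"dz":0,"yaw":0}]' | grep -E "pos|rot|^force:"
```

```text
ee_pos: [519.7, 410.9, 27.7]
ee_rot: [180.0, 0.0, 169.1]
force: [-0.6, 0.3, -1.3]
```

```bash
python3 -m crank '[{"dx":0,"dy":0,"dz":-0.001,"yaw":0},{"dx":0,"dy":0,"dz":0,"yaw":0}]' | grep -E "pos|rot|^force:"
python3 -m crank '[{"dx":0,"dy":0,"dz":0,"yaw":0},{"dx":0,"dy":0,"dz":0,"yaw":0},{"dx":0,"dy":0,"dz":0,"yaw":0}]' 0.65 | grep -E "pos|width|^force:"
python3 -m crank '[{"dx":0,"dy":0,"dz":0.04,"yaw":0},{"dx":0,"dy":0,"dz":0.07,"yaw":0},{"dx":0,"dy":0,"dz":0.07,"yaw":0},{"dx":0,"dy":0,"dz":0.03,"yaw":0}]' 1 | grep -E "pos|width|^force:"
```

```text
ee_pos: [519.8, 411.0, 27.5]
ee_rot: [180.0, 0.0, 169.1]
force: [-0.9, -1.2, 5.1]
ee_pos: [519.7, 410.8, 26.2]
force: [-0.2, 0.2, -0.3]
gripper_width: 52.9
ee_pos: [520.9, 411.8, 198.6]
force: [-0.1, 1.2, -0.3]
gripper_width: 90.5
```

```bash
python3 -m crank '[{"dx":0.0163,"dy":-0.06,"dz":0,"yaw":0.267},{"dx":0.0163,"dy":-0.06,"dz":0,"yaw":0.267},{"dx":0.0163,"dy":-0.06,"dz":0,"yaw":0.267},{"dx":0.0163,"dy":-0.06,"dz":0,"yaw":0.267},{"dx":0.0163,"dy":-0.06,"dz":0,"yaw":0.267},{"dx":0.0163,"dy":-0.06,"dz":0,"yaw":0.267},{"dx":0.0163,"dy":-0.06,"dz":0,"yaw":0.267},{"dx":0.0163,"dy":-0.06,"dz":0,"yaw":0.267},{"dx":0.0163,"dy":-0.06,"dz":0,"yaw":0.267},{"dx":0,"dy":0,"dz":0,"yaw":0}]' | grep -E "pos|rot"
python3 - <<'E'
from m import *
im,c=grab('wrist','wl.png'); im=im.copy()
u0,v0=map(int,proj(c,(561,-18,55),True));print(u0,v0,im[v0,u0],im[v0,u0+45])
for z in(50,55,60):
  print(z,rect(im,c,lambda h,r:(r.min(2)>60)&(r[...,1]>r[...,0]+6),(u0-60,max(0,v0-120),u0+60,min(v0+110,215)),z,True))
E
```

```text
ee_pos: [637.6, -24.6, 194.0]
ee_rot: [-180.0, -0.0, -179.1]
322 112 [175 185 166] [61 57 50]
50 (array([559.5, -17.5, 204.5,  66.9,   1.3]), array([322., 122.]), 561)
55 (array([559.5, -17.6, 201.4,  65.9,   1.3]), array([322., 122.]), 561)
60 (array([559.5, -17.7, 198.4,  64.9,   1.3]), array([322., 122.]), 561)
```

```bash
python3 -m crank '[{"dx":-0.009,"dy":-0.056,"dz":0,"yaw":-0.2},{"dx":-0.009,"dy":-0.056,"dz":0,"yaw":-0.2},{"dx":-0.009,"dy":-0.056,"dz":0,"yaw":-0.2},{"dx":-0.009,"dy":-0.056,"dz":0,"yaw":-0.2},{"dx":-0.009,"dy":-0.056,"dz":0,"yaw":-0.1},{"dx":0,"dy":0,"dz":0,"yaw":0}]' | grep -E "pos|rot"
python3 - <<'E'
from m import *
im,c=grab('wrist','ws.png'); im=im.copy()
u0,v0=map(int,proj(c,(525,-244,6),True));print(u0,v0,im[v0,u0],im[v0,u0+45])
print(rect(im,c,lambda h,r:(h[...,1]>70)&(h[...,0]<25)&(h[...,2]>50),(u0-60,max(0,v0-110),u0+60,v0+110),6,True))
im,c=grab('top'); im=im.copy()
print('top lower',[rect(im,c,green,(290,155,335,255),z)[0] for z in(50,60)])
print('scraper',rect(im,c,wood,(120,190,165,255),40))
m=(im.astype(int)); 
E
```

```text
ee_pos: [600.6, -246.6, 194.2]
ee_rot: [180.0, -0.0, 176.5]
313 113 [185 135  92] [142 133 124]
(array([ 523.8, -243.7,  199.5,   66.4,   -3.4]), array([314., 112.]), 417)
top lower [array([563.3, -17.8, 202.1,  66.6,   0.9]), array([561.8, -17.9, 200.1,  65.9,   0.9])]
scraper (array([521.3, 408.3, 121. ,  56. ,  -8.9]), array([144., 224.]), 131)
```

```bash
python3 -m crank '[{"dx":-0.05,"dy":0.0036,"dz":-0.01,"yaw":0.02},{"dx":-0.046,"dy":0,"dz":-0.04,"yaw":0},{"dx":0,"dy":0,"dz":-0.065,"yaw":0},{"dx":0,"dy":0,"dz":-0.065,"yaw":0},{"dx":0,"dy":0,"dz":-0.05,"yaw":0},{"dx":0,"dy":0,"dz":-0.02,"yaw":0},{"dx":0,"dy":0,"dz":0,"yaw":0}]' 1 12| grep -E "pos|rot|^force"
```

```text
ee_pos: [524.5, -241.2, -5.8]
ee_rot: [180.0, -0.1, 176.8]
force: [0.4, 1.1, 1.0]
```

```bash
python3 -m crank '[{"dx":0,"dy":-0.002,"dz":-0.006,"yaw":0},{"dx":0,"dy":0,"dz":-0.005,"yaw":0},{"dx":0,"dy":0,"dz":0,"yaw":0}]' | grep -E "pos|rot|^force"
```

```text
ee_pos: [524.4, -244.1, -13.9]
ee_rot: [-180.0, 0.0, 176.7]
force: [-0.1, 0.0, 0.7]
```

```bash
python3 -m crank '[{"dx":0,"dy":0,"dz":-0.0025,"yaw":0},{"dx":0,"dy":0,"dz":-0.001,"yaw":0},{"dx":0,"dy":0,"dz":0,"yaw":0}]' | grep -E "pos|rot|^force"
```

```text
ee_pos: [524.2, -243.9, -17.1]
ee_rot: [180.0, -0.0, 176.7]
force: [-0.7, 0.2, 1.0]
```

```bash
python3 -m crank '[{"dx":0,"dy":0,"dz":-0.0015,"yaw":0},{"dx":0,"dy":0,"dz":-0.001,"yaw":0},{"dx":0,"dy":0,"dz":0,"yaw":0}]' | grep -E "pos|rot|^force"
```

```text
ee_pos: [524.2, -243.9, -19.2]
ee_rot: [180.0, -0.0, 176.7]
force: [0.5, -0.4, 0.1]
```

```bash
python3 -m crank '[{"dx":0,"dy":0,"dz":0,"yaw":0},{"dx":0,"dy":0,"dz":0,"yaw":0},{"dx":0,"dy":0,"dz":0,"yaw":0},{"dx":0,"dy":0,"dz":0,"yaw":0}]' 0.5 12
```

```text
time_s: 33.0
ee_pos: [524.3, -243.9, -19.0]
ee_rot: [180.0, 0.0, 176.7]
force: [-0.4, -0.5, -0.3]
gripper_width: 66.0
gripper_force: 12.0
```

```bash
python3 -m crank '[{"dx":0,"dy":0,"dz":0.02,"yaw":0},{"dx":0,"dy":0,"dz":0.05,"yaw":0},{"dx":0,"dy":0,"dz":0.05,"yaw":0},{"dx":0,"dy":0,"dz":0.016,"yaw":0},{"dx":0.006,"dy":0.037,"dz":0,"yaw":0.15},{"dx":0.0082,"dy":0.052,"dz":0,"yaw":0.15},{"dx":0.0082,"dy":0.052,"dz":0,"yaw":0.15},{"dx":0.0082,"dy":0.052,"dz":0,"yaw":0.15},{"dx":0.0082,"dy":0.052,"dz":0,"yaw":0.15},{"dx":0.0064,"dy":0.0376,"dz":0,"yaw":0.15}]' | grep -E "pos|rot|^force|width"
python3 -m crank '[{"dx":0,"dy":0,"dz":0,"yaw":0},{"dx":0,"dy":0,"dz":0,"yaw":0}]' | grep -E "pos|rot|^force|width"
```

```text
ee_pos: [559.9, -16.1, 89.1]
ee_rot: [180.0, -0.1, -178.7]
force: [-0.7, -0.9, -0.6]
gripper_width: 65.9
ee_pos: [559.9, -18.4, 89.3]
ee_rot: [-180.0, -0.1, -178.8]
force: [-0.4, -0.3, -0.3]
gripper_width: 66.0
```

```bash
python3 -m crank '[{"dx":0.0006,"dy":0.0007,"dz":-0.03,"yaw":0},{"dx":0,"dy":0,"dz":-0.022,"yaw":0},{"dx":0,"dy":0,"dz":-0.006,"yaw":0},{"dx":0,"dy":0,"dz":0,"yaw":0},{"dx":0,"dy":0,"dz":0,"yaw":0}]' | grep -E "pos|rot|^force|width"
```

```text
ee_pos: [561.5, -17.7, 44.1]
ee_rot: [-180.0, 0.1, -178.8]
force: [0.6, -0.6, -0.2]
gripper_width: 65.9
```

```bash
python3 -m crank '[{"dx":0,"dy":0,"dz":-0.002,"yaw":0},{"dx":0,"dy":0,"dz":-0.002,"yaw":0}]' | grep -E "pos|^force"
```

```text
ee_pos: [561.1, -17.3, 40.4]
force: [-0.2, 0.7, 1.7]
```

```bash
python3 -m crank '[{"dx":0,"dy":0,"dz":-0.001,"yaw":0},{"dx":0,"dy":0,"dz":-0.001,"yaw":0}]' | grep -E "pos|^force"
```

```text
ee_pos: [561.1, -17.3, 40.3]
force: [-4.3, -0.5, 14.9]
```

```bash
python3 -m crank '[{"dx":0,"dy":0,"dz":0.0014,"yaw":0},{"dx":0,"dy":0,"dz":0,"yaw":0}]' | grep -E "pos|^force"
python3 -m crank '[{"dx":0,"dy":0,"dz":0,"yaw":0},{"dx":0,"dy":0,"dz":0,"yaw":0},{"dx":0,"dy":0,"dz":0,"yaw":0}]' 0.95 | grep -E "pos|^force|width"
python3 -m crank '[{"dx":0,"dy":0,"dz":0.03,"yaw":0},{"dx":0.02,"dy":0,"dz":0.06,"yaw":0},{"dx":0.04,"dy":0,"dz":0.06,"yaw":0},{"dx":0.036,"dy":0,"dz":0.04,"yaw":0},{"dx":0,"dy":0,"dz":0,"yaw":0}]' | grep -E "pos|rot|^force"
python3 - <<'E'
from m import *
im,c=grab('wrist','wc.png'); im=im.copy()
ck=lambda h,r:(h[...,1]>70)&(h[...,0]<25)&(h[...,2]>50)
u0,v0=map(int,proj(c,(560,-18,65),True));print(u0,v0,im[v0,u0])
print(rect(im,c,ck,(u0-60,max(0,v0-120),u0+60,v0+110),65.5,True))
gm=(lambda r:(r.min(2)>60)&(r[...,1]>r[...,0]+6))(im.astype(int))[max(0,v0-120):v0+100,u0-60:u0+60]
print('green px',gm.sum(), np.argwhere(gm)[::40]+[max(0,v0-120),u0-60])
t,ct=grab('top');t=t.copy();print('top',rect(t,ct,cork,(285,150,345,260),65.5))
E
```

```text
ee_pos: [561.1, -17.3, 40.4]
force: [-1.2, -0.4, 6.6]
ee_pos: [560.8, -17.2, 39.3]
force: [-0.9, -0.7, -1.0]
gripper_width: 86.2
ee_pos: [640.7, -17.3, 194.0]
ee_rot: [-180.0, 0.4, -178.8]
force: [-1.1, 0.3, -0.3]
316 108 [187 135  92]
(array([561. , -14.2, 200.3,  72.7,   0.7]), array([319., 108.]), 509)
green px 0 []
top (array([649.2, -46.1,   7.7,   2.5,  -1.1]), array([323., 168.]), 6)
```

```bash
python3 - <<'E'
from m import *
im=cv2.imread('pics/wc.png')[:,:,::-1].copy();c=eyes.calibration('wrist')
h=cv2.cvtColor(im,cv2.COLOR_RGB2HSV)
for v in(60,110,160): print(v,[(u,tuple(map(int,h[v,u]))) for u in list(range(272,288,2))+list(range(342,366,2))])
for z in (65.5,):
  for th in(100,130): print(th,rect(im,c,lambda h,r:(h[...,1]>70)&(h[...,0]<25)&(h[...,2]>th),(256,0,376,215),z,True))
E
```

```text
60 [(272, (17, 45, 130)), (274, (16, 45, 131)), (276, (14, 46, 128)), (278, (16, 44, 128)), (280, (17, 48, 123)), (282, (15, 48, 116)), (284, (15, 53, 115)), (286, (13, 112, 148)), (342, (14, 125, 179)), (344, (15, 119, 188)), (346, (14, 123, 183)), (348, (13, 125, 159)), (350, (13, 103, 136)), (352, (16, 56, 132)), (354, (16, 63, 101)), (356, (15, 62, 91)), (358, (14, 64, 92)), (360, (14, 62, 94)), (362, (14, 62, 94)), (364, (17, 55, 93))]
110 [(272, (17, 43, 126)), (274, (16, 39, 125)), (276, (16, 43, 125)), (278, (17, 43, 125)), (280, (18, 41, 123)), (282, (18, 39, 110)), (284, (18, 42, 108)), (286, (13, 117, 148)), (342, (13, 126, 91)), (344, (13, 132, 87)), (346, (13, 138, 83)), (348, (14, 128, 80)), (350, (14, 84, 61)), (352, (24, 41, 62)), (354, (16, 43, 65)), (356, (14, 43, 65)), (358, (17, 37, 62)), (360, (11, 32, 63)), (362, (16, 44, 64)), (364, (20, 58, 66))]
160 [(272, (16, 43, 137)), (274, (17, 41, 142)), (276, (16, 45, 143)), (278, (17, 47, 140)), (280, (16, 44, 140)), (282, (18, 47, 131)), (284, (16, 46, 132)), (286, (15, 91, 132)), (342, (13, 110, 104)), (344, (13, 120, 102)), (346, (14, 118, 97)), (348, (14, 111, 92)), (350, (16, 57, 94)), (352, (11, 55, 93)), (354, (14, 54, 94)), (356, (17, 49, 141)), (358, (17, 47, 140)), (360, (16, 48, 139)), (362, (18, 47, 145)), (364, (19, 45, 143))]
100 (array([555.5, -16.4, 198. ,  66.6,   1.1]), array([320., 116.]), 586)
130 (array([543.5, -17.4, 174.2,  65.7,   0.8]), array([313.,  93.]), 438)
```

```bash
python3 - <<'E'
from m import *
im=cv2.imread('pics/wc.png')[:,:,::-1].copy();c=eyes.calibration('wrist')
for s in(80,95):
  print(s,rect(im,c,lambda h,r:(h[...,1]>s)&(h[...,0]<22)&(h[...,2]>50),(256,0,376,215),65.5,True))
im=cv2.imread('pics/wl.png')[:,:,::-1].copy()
# the earlier lower-blank picture, its camera stood at ee (637.6,-24.6,194.0), yaw -179.1: shift this calibration
T=np.array(c['world_from_camera']).copy();s=telemetry.state();print(T[:3,3]-s['ee_pos'],s['ee_pos'],s['ee_rot'])
E
```

```text
80 (array([555.6, -15.9, 198. ,  67.5,   1. ]), array([318., 109.]), 494)
95 (array([555.8, -16.7, 197.6,  65.2,   0.9]), array([318., 109.]), 490)
[-77.16490684  -1.28296184 191.76511796] [636.61040027 -17.21413373 190.37693946] [ 1.79983789e+02 -1.52157526e-01 -1.78782534e+02]
```

```bash
python3 - <<'E'
from m import *
im,c=grab('wrist','wc2.png'); im=im.copy()
for s in(80,95):
  print(s,rect(im,c,lambda h,r:(h[...,1]>s)&(h[...,0]<22)&(h[...,2]>50),(256,0,376,215),65.5,True))
print(telemetry.state()['ee_pos'])
E
```

```text
80 (array([561.4, -16.6, 199.9,  66.8,   1. ]), array([317., 114.]), 497)
95 (array([560.9, -16.9, 198.7,  66. ,   1. ]), array([317., 114.]), 496)
[635.94680211 -17.19856376 189.8194199 ]
```

```bash
python3 -m crank '[{"dx":-0.01,"dy":0.03,"dz":0,"yaw":-0.427},{"dx":-0.0146,"dy":0.06,"dz":0,"yaw":-0.427},{"dx":-0.0146,"dy":0.06,"dz":0,"yaw":-0.427},{"dx":-0.0146,"dy":0.06,"dz":0,"yaw":-0.427},{"dx":-0.0146,"dy":0.06,"dz":0,"yaw":-0.427},{"dx":-0.0196,"dy":0.0343,"dz":0,"yaw":-0.427},{"dx":0,"dy":0,"dz":0,"yaw":0},{"dx":0,"dy":0,"dz":0,"yaw":0},{"dx":0,"dy":0,"dz":0,"yaw":0}]' | grep -E "time|pos|rot"
python3 - <<'E'
from m import *
im,c=grab('wrist','wu.png'); im=im.copy()
u0,v0=map(int,proj(c,(490.5,241.5,15),True));print(u0,v0,im[v0,u0])
g=lambda h,r:(r.min(2)>50)&(r[...,1]>r[...,0]+5)
print(rect(im,c,g,(u0-60,max(0,v0-120),u0+60,215),15,True))
s=telemetry.state();print(s['ee_pos'],s['ee_rot'])
t,ct=grab('top');t=t.copy();print('top cork',rect(t,ct,cork,(285,150,345,260),65.5))
E
```

```text
time_s: 38.15
ee_pos: [567.4, 224.9, 191.2]
ee_rot: [-180.0, -0.0, 168.3]
316 111 [ 92 102  90]
(array([488.6, 243.1, 198.7,  65.5, -11.3]), array([316., 111.]), 433)
[567.5334325  224.98527071 191.35432115] [-1.79976620e+02 -1.72474550e-02  1.68326435e+02]
top cork (array([561.9, -17.9, 200.4,  66.9,   1.1]), array([312., 204.]), 207)
```

```bash
python3 -m crank '[{"dx":-0.05,"dy":0.012,"dz":-0.01,"yaw":0.04},{"dx":-0.0475,"dy":0.0101,"dz":-0.03,"yaw":0},{"dx":0,"dy":0,"dz":-0.06,"yaw":0},{"dx":0,"dy":0,"dz":-0.065,"yaw":0},{"dx":0,"dy":0,"dz":-0.05,"yaw":0},{"dx":0,"dy":0,"dz":-0.03,"yaw":0},{"dx":0,"dy":0,"dz":0,"yaw":0},{"dx":0,"dy":0,"dz":0,"yaw":0}]' 1 35| grep -E "pos|rot|^force"
```

```text
ee_pos: [490.3, 243.9, -3.4]
ee_rot: [179.9, 0.1, 168.6]
force: [-0.1, 0.2, 0.2]
```

```bash
python3 -m crank '[{"dx":-0.0008,"dy":-0.0014,"dz":-0.01,"yaw":0},{"dx":0,"dy":0,"dz":-0.006,"yaw":0},{"dx":0,"dy":0,"dz":-0.0015,"yaw":0},{"dx":0,"dy":0,"dz":0,"yaw":0}]' | grep -E "pos|rot|^force"
python3 -m crank '[{"dx":0,"dy":0,"dz":0,"yaw":0},{"dx":0,"dy":0,"dz":0,"yaw":0},{"dx":0,"dy":0,"dz":0,"yaw":0},{"dx":0,"dy":0,"dz":0,"yaw":0},{"dx":0,"dy":0,"dz":0,"yaw":0}]' 0.4 35
```

```text
ee_pos: [488.7, 242.8, -18.3]
ee_rot: [180.0, 0.0, 168.6]
force: [0.4, 0.3, -0.0]
time_s: 40.38
ee_pos: [488.7, 242.8, -18.3]
ee_rot: [180.0, 0.0, 168.6]
force: [-0.6, 1.0, 0.2]
gripper_width: 65.8
gripper_force: 35.0
```

```bash
python3 -m crank '[{"dx":0,"dy":0,"dz":0.02,"yaw":0},{"dx":0,"dy":0,"dz":0.05,"yaw":0},{"dx":0,"dy":0,"dz":0.05,"yaw":0},{"dx":0,"dy":0,"dz":0.016,"yaw":0},{"dx":0.0089,"dy":-0.035,"dz":0,"yaw":0.3},{"dx":0.015,"dy":-0.055,"dz":0,"yaw":0.4},{"dx":0.016,"dy":-0.06,"dz":0,"yaw":0.46},{"dx":0.016,"dy":-0.06,"dz":0,"yaw":0.46},{"dx":0.016,"dy":-0.06,"dz":0,"yaw":0.46},{"dx":0.01,"dy":-0.035,"dz":0,"yaw":0.3}]' | grep -E "pos|rot|^force|width"
python3 -m crank '[{"dx":0.007,"dy":-0.0201,"dz":0,"yaw":0.1},{"dx":0,"dy":0,"dz":0,"yaw":0},{"dx":0,"dy":0,"dz":0,"yaw":0},{"dx":0,"dy":0,"dz":0,"yaw":0}]' | grep -E "pos|rot|^force|width"
python3 -c "
from h import *
for i in range(3):
  eyes.grab_frame('top');s=telemetry.state();print(s['ee_pos'],s['ee_rot'])"
```

```text
ee_pos: [553.4, -3.6, 89.1]
ee_rot: [-180.0, -0.2, -179.5]
force: [-0.0, 0.7, -6.0]
gripper_width: 65.7
ee_pos: [559.4, -16.2, 90.3]
ee_rot: [180.0, -0.0, -178.9]
force: [1.1, -0.8, -5.6]
gripper_width: 65.7
[559.46460855 -16.30432117  90.41597077] [ 1.79979071e+02 -1.73470516e-02 -1.78918033e+02]
[559.54686028 -16.48325216  90.47541538] [ 1.79988349e+02 -7.66682789e-03 -1.78920075e+02]
[559.61899661 -16.61764205  90.51347771] [ 1.79988039e+02 -1.98447080e-03 -1.78934027e+02]
```

```bash
python3 -m crank '[{"dx":0,"dy":-0.0004,"dz":-0.02,"yaw":0},{"dx":0,"dy":0,"dz":-0.02,"yaw":0},{"dx":0,"dy":0,"dz":-0.007,"yaw":0},{"dx":0,"dy":0,"dz":0,"yaw":0},{"dx":0,"dy":0,"dz":0,"yaw":0},{"dx":0,"dy":0,"dz":0,"yaw":0}]' | grep -E "pos|rot|^force"
```

```text
ee_pos: [560.2, -17.7, 53.4]
ee_rot: [180.0, 0.1, -179.0]
force: [-0.1, -0.6, -3.9]
```

```bash
python3 -m crank '[{"dx":-0.0002,"dy":0.0003,"dz":-0.002,"yaw":0},{"dx":0,"dy":0,"dz":-0.002,"yaw":0},{"dx":0,"dy":0,"dz":0,"yaw":0}]' | grep -E "pos|rot|^force"
```

```text
ee_pos: [559.4, -17.4, 49.5]
ee_rot: [180.0, -0.0, -179.0]
force: [-0.3, -0.6, -5.1]
```

```bash
python3 -m crank '[{"dx":0,"dy":0,"dz":-0.001,"yaw":0},{"dx":0,"dy":0,"dz":-0.001,"yaw":0},{"dx":0,"dy":0,"dz":0,"yaw":0}]' | grep -E "pos|rot|^force"
```

```text
ee_pos: [559.6, -17.4, 47.9]
ee_rot: [180.0, -0.0, -179.0]
force: [-0.5, 0.3, -4.6]
```

```bash
python3 -m crank '[{"dx":0,"dy":0,"dz":-0.001,"yaw":0},{"dx":0,"dy":0,"dz":0,"yaw":0}]' | grep -E "pos|rot|^force"
```

```text
ee_pos: [559.6, -17.5, 47.2]
ee_rot: [180.0, 0.0, -179.0]
force: [0.1, 1.4, -4.4]
```

```bash
python3 -m crank '[{"dx":0,"dy":0,"dz":-0.001,"yaw":0},{"dx":0,"dy":0,"dz":0,"yaw":0}]' | grep -E "pos|rot|^force"
```

```text
ee_pos: [559.7, -17.5, 47.2]
ee_rot: [-180.0, 0.0, -179.0]
force: [-1.7, 0.3, 3.4]
```

```bash
python3 -m crank '[{"dx":0,"dy":0,"dz":0,"yaw":0},{"dx":0,"dy":0,"dz":0,"yaw":0},{"dx":0,"dy":0,"dz":0,"yaw":0}]' 0.95 | grep -E "pos|^force|width"
python3 -m crank '[{"dx":0,"dy":0,"dz":0.03,"yaw":0},{"dx":0.02,"dy":0,"dz":0.06,"yaw":0},{"dx":0.04,"dy":0,"dz":0.05,"yaw":0},{"dx":0.036,"dy":0,"dz":0.04,"yaw":0},{"dx":0,"dy":0,"dz":0,"yaw":0},{"dx":0,"dy":0,"dz":0,"yaw":0},{"dx":0,"dy":0,"dz":0,"yaw":0},{"dx":0,"dy":0,"dz":0,"yaw":0}]' | grep -E "time|pos|rot|^force"
python3 - <<'E'
from m import *
im,c=grab('wrist','wf.png'); im=im.copy()
g=lambda h,r:(r.min(2)>50)&(r[...,1]>r[...,0]+5)
ck=lambda h,r:(h[...,1]>95)&(h[...,0]<22)&(h[...,2]>50)
u0,v0=map(int,proj(c,(561,-17,80),True))
print(u0,v0,'upper',rect(im,c,g,(u0-65,0,u0+65,215),80.5,True))
h=cv2.cvtColor(im,cv2.COLOR_RGB2HSV).astype(int)
m=ck(h,im.astype(int)); m[:, :u0-65]=0;m[:,u0+65:]=0;m[215:]=0
p=np.argwhere(m);print('cork px',len(p),p[::max(1,len(p)//8)].tolist())
E
```

```text
ee_pos: [559.9, -17.4, 46.5]
force: [-0.1, 1.0, 0.3]
gripper_width: 86.5
time_s: 45.65
ee_pos: [635.4, -17.4, 189.5]
ee_rot: [180.0, -0.1, -179.0]
force: [-0.5, -0.6, 0.8]
317 115 upper (array([559.8, -16.9, 199.3,  65. ,   0.7]), array([319., 116.]), 520)
cork px 0 []
```

```bash
python3 -m crank '[{"dx":0,"dy":0.06,"dz":0.02,"yaw":0},{"dx":0,"dy":0.06,"dz":0.02,"yaw":0},{"dx":-0.02,"dy":0.06,"dz":0,"yaw":0},{"dx":-0.04,"dy":0.06,"dz":0,"yaw":0},{"dx":-0.04,"dy":0.05,"dz":0,"yaw":0},{"dx":0,"dy":0,"dz":0,"yaw":0}]' | grep -E "time|pos|^force"
python3 - <<'E'
from m import *
t,c=grab('top','tf.png');t=t.copy()
print('upper',rect(t,c,green,(290,150,340,260),80.5))
s,cs=grab('scene','sf.png'); s=s.copy()
# corners in scene: project predicted stack corners, and green/cork extents
a=np.radians(1);R=np.array([[np.cos(a),-np.sin(a)],[np.sin(a),np.cos(a)]])
h=cv2.cvtColor(s,cv2.COLOR_RGB2HSV).astype(int);r=s.astype(int)
u,v=map(int,proj(cs,(561,-17,70)))
for x,y in((100,0),(0,-33)):  # walk down the two faces facing the scene camera
  p=R@[x,y]+[561,-17.5]
  uu,v1=proj(cs,(*p,80.5));print([(int(k),s[int(k),int(round(uu))].tolist()) for k in range(int(v1)-4,int(v1)+22,2)])
E
```

```text
time_s: 46.45
ee_pos: [554.1, 217.0, 222.6]
force: [0.8, 0.2, 0.4]
upper (array([560.7, -18. , 199.8,  66.1,   0.8]), array([312., 204.]), 211)
[(207, [228, 244, 226]), (209, [231, 245, 228]), (211, [180, 205, 181]), (213, [124, 103, 71]), (215, [162, 115, 62]), (217, [70, 70, 54]), (219, [57, 42, 27]), (221, [63, 45, 30]), (223, [73, 65, 55]), (225, [64, 84, 68]), (227, [54, 116, 90]), (229, [47, 102, 80]), (231, [43, 56, 45])]
[(199, [228, 244, 226]), (201, [230, 244, 225]), (203, [153, 178, 150]), (205, [91, 89, 68]), (207, [105, 94, 67]), (209, [78, 91, 74]), (211, [61, 56, 41]), (213, [53, 29, 11]), (215, [59, 39, 25]), (217, [117, 107, 90]), (219, [149, 140, 120]), (221, [172, 163, 140]), (223, [182, 171, 148])]
```

```bash
python3 - <<'E'
from m import *
for f in('top0','tf'):
  t=cv2.imread(f'pics/{f}.png')[:,:,::-1].astype(int)
  m=((t[...,1]>t[...,0]+12)&(t[...,1]<170)).astype(np.uint8); m[:140]=0;m[280:]=0;m[:,:260]=0;m[:,365:]=0
  n,_,s,ce=cv2.connectedComponentsWithStats(m)
  print(f,[(s[i,4],ce[i].round().tolist()) for i in range(1,n) if s[i,4]>3])
c=eyes.calibration('top');print(proj(c,(661,-18,60)),proj(c,(711,-18,5)))
E
```

```text
top0 [(np.int32(46), [318.0, 179.0]), (np.int32(49), [316.0, 193.0]), (np.int32(49), [315.0, 206.0]), (np.int32(50), [310.0, 220.0])]
tf [(np.int32(105), [315.0, 157.0])]
(np.float64(311.225190336632), np.float64(164.659592370099)) (np.float64(311.2257441430644), np.float64(151.5829397663824))
```

```bash
python3 -c "
from workcell import ticket;print(ticket.job_done())"
```

```text
the job is handed in; nothing more can be done
None
```

I handed the job in at about 46.5 s: chips cleared, scraper racked, and cork then upper blank stacked in order. Setting the foot down peaked near 50 N and the stroke's first push hit about 33 N, both over the 3 to 15 N asked, before it settled at about 8 to 12 N to the far end. The upper blank sits about 1 mm short in x, and the chips lie in one pile in the basin that I couldn't count individually.

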